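# Ready and start a syringe pump

### The job

Get the loaded syringe pump running by light pushes of the fingertips, gripping and lifting nothing, in this order: swing the barrel clamp fully down over the syringe, slide the pusher block until its pad just meets the plunger, press the half-nut knob on the block fully down, and last tap the start key (triangle). Keep off the syringe and the stop key (square), and leave the things round the pump where they are.

Things in the scene. Friction and masses are not known exactly. Their poses are not given: they have to be found in the camera images.
- pump: Bench syringe pump, fixed; white housing x -95 to 75, y -150 to 130, 58 mm high. Origin under it at bench height; x points from the sloping key panel (front) to the back, y left along the syringe, z up. Syringe axis at x 30 mm. Guide rods at x 4 and 56, 74 mm high; right bearing plate at y -147 to -135, 88 mm high: a finger behind the block passes over it. Cradle floor 88 mm high.
- syringe: 10 ml plastic syringe, filled, lying loose in the pump's cradle, nozzle to the pump's +y, plunger to -y; 120 mm long, barrel 17 mm thick. Its 2 mm flange sits in a 4 mm slot of the cradle, which takes the push. Origin under its middle, on the cradle floor; its own y axis points to the plunger end.
- cradle_seat (a point): Point on the cradle floor where the syringe's origin belongs.
- plunger_end (a point): Middle of the outer face of the plunger's thumb disc, 96.5 mm above the bench; axes as the syringe's.
- clamp (a joint): Barrel clamp, steel strap 20 mm wide, hinged behind the syringe: rad, 0 = level over the barrel (fixed stop, strap top 113 mm above the bench), grows as it tips up and back; starts at 0.45 to 0.75. Friction, 0.07 N m, keeps it where it is left. Pressing straight down (about 2 N) at a point 30 to 45 mm level in front of the hinge (pump -x) brings it down.
- clamp_hinge (a point): Middle of the clamp's hinge line (along the pump's y), 110 mm above the bench, at pump x 61, y 66 mm.
- clamp_end (a point): Top of the black grip (12 x 26 x 7 mm) on the free end of the clamp, 73 mm from the hinge; axes of the clamp.
- pusher (a joint): Pusher block: m along its rods, grows towards the plunger (the pump's +y). About 2.5 N of drag; stays where it is left. It meets the plunger at about 0.055; starts at 0 to 0.035.
- pusher_back (a point): Middle of the upper back face of the pusher block (the face away from the syringe, looking along the pump's -y), 107 mm above the bench. The upper block is 52 mm wide (x), 28 mm thick (y), and its flat top is 122 mm above the bench; push here along the pump's +y.
- pusher_pad (a point): Middle of the front face of the round rubber pad (23 mm) of the block, 96.5 mm above the bench; this face meets the plunger.
- half_nut (a joint): Half-nut knob, a black push knob 23 mm across on top of the pusher block: m pressed down, 0 = up, 0.008 = fully down, where it stays (about 3 N of friction, no spring).
- half_nut_top (a point): Middle of the top face of the half-nut knob, 144 mm above the bench when up, 136 mm when down.
- start_key (a joint): Start key with the dark triangle, the right one of the two round white keys (24 mm across): m pressed into the panel, 0 = out, 0.003 = fully in; springs back; takes about 1.5 N to start and 4.6 N fully in.
- start_key_top (a point): Middle of the top face of the start key; z along its axis, out of the panel (23 degrees from vertical, towards the robot).
- stop_key (a joint): Stop key with the dark square, 47 mm to the left of the start key, otherwise like it.
- stop_key_top (a point): Middle of the top face of the stop key.
- beaker: 50 ml beaker, 44 mm across, 57 mm high, standing to the left of the pump near the nozzle; origin under its middle. Leave alone.
- ferrule_jar: Small jar with a screw cap, 42 x 42 x 44 mm, behind the pump; origin under its middle. Leave alone.
- needle_case: Flat plastic case, 34 x 78 x 11 mm, behind the pump; origin under its middle. Leave alone.
- marker_blue: Marker pen, 12 x 138 x 13 mm, lying in front of the pump along its y; origin under its middle. Leave alone.
- timer: Laboratory timer, 58 x 64 x 16 mm, lying to the left; origin under its middle. Leave alone.
- tape_roll: Roll of masking tape, 67 mm across, 19 mm high, lying to the left behind the timer; origin under its middle. Leave alone.
- spanner_8: Small open-ended spanner, 21 x 133 x 4 mm, lying behind the pump to the right; origin under its middle. Leave alone.

How it is judged:
On the way, in this order (a step that is already met when the one before it is completed fails the run):
1. the barrel clamp is fully down over the syringe (value of joint clamp below 0.05 rad), for 0.2 s.
2. the pad of the pusher block meets the plunger (within 2 mm) (y of pusher_pad in the frame of plunger_end below 0.002 m), for 0.2 s.
3. the half-nut knob is fully down (value of joint half_nut above 0.0065 m), for 0.2 s.
4. the start key is tapped (pressed in at least 2 mm) (value of joint start_key above 0.002 m), for 0.02 s.
At the end, for the whole second after the job is handed in: The clamp is down (under 0.05 rad), the pusher's pad is within 2.5 mm of the plunger end, the half-nut knob is down (over 6.5 of 8 mm), the start and stop keys are out (under 1 mm), and the syringe lies still in its seat (within 4 mm) (value of joint clamp below 0.05 rad and y of pusher_pad in the frame of plunger_end below 0.0025 m and value of joint half_nut above 0.0065 m and value of joint each of start_key, stop_key below 0.001 m and distance between syringe and cradle_seat below 0.004 m and linear speed of syringe below 0.01 m/s); the robot touches nothing.
It fails at once if the pump is pushed harder than 25 N (contact force between any of the fingers, the arm and pump above 25 N).
It fails at once if the fingers push on the syringe (over 2 N), or it leaves its seat or is lifted (over 5 mm) (contact force between any of the fingers, the arm and syringe above 2 N or distance between syringe and cradle_seat above 0.005 m).
It fails at once if the stop key is pressed (over 1.5 mm) (value of joint stop_key above 0.0015 m).
It fails at once if out of order: the pusher meets the plunger before the clamp is down, the half-nut knob is pressed before the pusher has met the plunger, or the start key before the knob is down ((y of pusher_pad in the frame of plunger_end below 0.001 m and value of joint clamp above 0.06 rad) or (y of pusher_pad in the frame of plunger_end above 0.004 m and value of joint half_nut above 0.003 m) or (value of joint half_nut below 0.006 m and value of joint start_key above 0.002 m)).
It fails at once if a thing standing round the pump is moved more than 15 mm (distance of any of beaker, ferrule_jar, needle_case, marker_blue, timer, tape_roll, spanner_8 from where it was at the start of the episode above 0.015 m).
It also fails if it takes over 51 s, if anything falls off the work surface, if the arm or the gripper's body presses on something with over 40 N, if the wrist force passes 120 N, or if a joint passes its speed limit or range.

### The arm

A 7-joint arm with a two-finger parallel gripper is mounted at the origin on a cart in front of the work surface, level with it; the furniture and walls round the work are solid. World frame = base frame: x ahead of the robot, y to its left, z up, the work surface at z = 0. Lengths are in m, angles in rad, forces in N, time in s.
With the tool pointing down it reaches from about 0.4 to 0.85 m from the base axis. Payload 10.4 kg.
Tool frame: the origin (TCP) lies on the centre line of the jaws, within the pads' length; the fingertips stand 22 mm ahead of it and the grasp point (between the pads) lies 3 mm ahead of it; z points along the fingers, y is the line along which they close (so a half turn about z gives the same grasp; the last joint's range is limited). The gripper opens to 87 mm and grips with 3 to 60 N. Pads are 19 mm wide; open, the fingers measure 117 mm over their backs; the gripper's body (75 mm by 190 mm) begins 51 mm behind the grasp point.
Start: joints at [1.147, 0.332, -0.065, 1.46, 0.022, 1.35, -0.088], TCP at [0.244, -0.575, 0.245] pointing down, gripper open.
Joint ranges: [-2.6, 2.6], [-0.5, 2.12], [-1.47, 1.34], [0.16, 2.42], [-1.27, 4.41], [0.06, 2.06], [-2.6, 2.6]. Speed limits (rad/s): [2.22, 2.22, 2.79, 2.79, 3.14, 3.14, 3.14].

### API

Orientations are given as a unit quaternion [x, y, z, w].
In Python, from bench import r gives the robot as it stands.
- The arm moves only by the shell command python3 jog.py 'ROWS' [FORCE]. ROWS is a JSON list that holds a single list of rows (three levels of brackets), with 1 to 12 rows, each of 5 numbers: dx, dy, dz in parts of the range, where 1.0 means 0.8 m, then a turn about the tool's z in normalised numbers (1 is 120 degrees), then the finger opening in m; each row is the pose to reach, as a shift and turn from the pose commanded when the command began, along the tool's axes at that moment; what a row does not reach only later rows make up. A row lasts 1/10 s, in which the tool goes at most 0.05 m and 0.15 rad, less where a joint would pass 70% of its speed; a pose out of reach is approached as far as the arm can. The fingers move at their own pace and stop on an object; FORCE is the grip in N (left out, the last holds). Time passes only in rows, so rows that do not move let the fingers close. It prints the time, the measured TCP pose, the force, the opening and the grip force at its end. Shift and turn numbers lie between -1 and 1, and a call with a number outside is refused. Input that does not fit is refused with a message, and nothing moves.
- r.read_state(): the state, without advancing time (a new reading comes with each control period).
- r.camera(name): name is "side" or "top"; returns a dict with "img" (384x512x3 uint8, red, green, blue), "fx", "fy", "cx", "cy" (pixels), "pose" (4x4, takes a point from camera to world coordinates). Camera axes: x right, y down, z forward; pixel columns grow to the right and rows downward; lengths in m; the calibration is good to about 2 mm. A picture is of the moment at which its call begins. There is no depth.
- r.close_job(): hands the job in; it is judged then, once.
The state is a dict: "time": time; "joint_positions": joint angles; "joint_vel": joint speeds; "joint_torque": joint torques, N m; "ee_pos": TCP position; "eef_rot": TCP orientation; "ft_force": force on the tool from outside, world axes, zero at the start; "torque": the same for the moment, N m; "width": finger opening in m; "grip_force": force on a finger pad.
Only numpy, scipy, OpenCV 4.12 (cv2) and the standard library are available. Lean on these libraries where they do the work, as an engineer would, in place of code of your own. Each camera call takes 0.05 s, during which the arm holds its last target. There are 200 camera calls.

## Working session

There is one attempt and no reset: what is moved stays moved. The work goes in short steps, Python scripts to look and compute and a shell command to move; the robot and the scene stay as the last step left them, time stands still between calls to the robot, and variables do not carry over. Pictures are saved under pics/ and viewed, at most 10 in all, crops included, and the job is handed in when it is done.

```bash
ls; mkdir -p pics; python3 - <<'E'
from bench import r
import cv2,numpy as np
s=r.read_state();print({k:np.round(v,4).tolist() for k,v in s.items()})
for n in("top","side"):
    c=r.camera(n);cv2.imwrite(f"pics/{n}0.png",c["img"][:,:,::-1]);print(n,c["fx"],c["fy"],c["cx"],c["cy"],np.round(c["pose"],4).tolist())
    np.savez(f"{n}0.npz",**c)
E
```

```text
bench.py
jog.py
pics
{'time': 0.0, 'joint_positions': [1.1474, 0.3328, -0.0647, 1.461, 0.0216, 1.3499, -0.0886], 'joint_vel': [0.0023, 0.0003, 0.0006, -0.0019, 0.0001, -0.0011, 0.0002], 'joint_torque': [-0.0012, -62.3255, 0.0244, -38.9888, -0.0612, 0.04, 0.0002], 'ee_pos': [0.2437, -0.5751, 0.2438], 'eef_rot': [0.98, 0.199, -0.0002, -0.0007], 'ft_force': [-0.0065, -0.0192, 1.264], 'torque': [0.0266, 0.0149, -0.0039], 'grip_force': 0.0, 'width': 0.087}
top 425.9614398003718 425.9614398003718 257.8909118972977 184.93565884337573 [[0.0074, -0.9872, 0.1591, 0.3837], [-0.9994, -0.0022, 0.0332, -0.2452], [-0.0324, -0.1593, -0.9867, 1.0251], [0.0, 0.0, 0.0, 1.0]]
side 486.6441273175869 486.6441273175869 256.6600247234085 189.87596229176125 [[0.997, -0.0258, 0.0731, 0.4414], [-0.075, -0.5557, 0.828, -1.3966], [0.0192, -0.831, -0.5559, 0.886], [0.0, 0.0, 0.0, 1.0]]
```

View pics/top0.png

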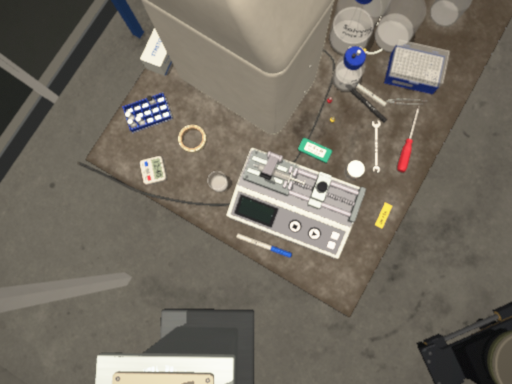

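View pics/side0.png

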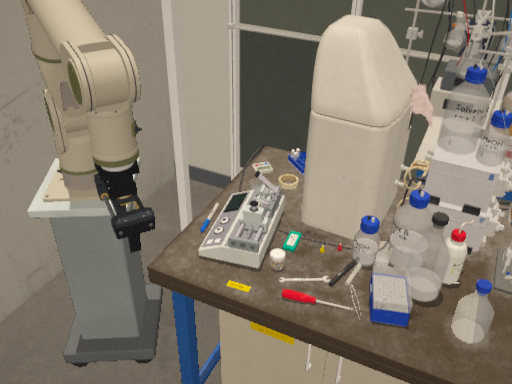

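The top view shows the pump around (297,203), with keys at (295,227) and (314,233) and the knob near (322,186). The side view has the pump around (245,225), with the clamp tipped up near (265,185). I'll enlarge both.

```bash
python3 - <<'E'
import cv2
a=cv2.imread("pics/top0.png")[140:265,220:375];cv2.imwrite("pics/tc.png",cv2.resize(a,None,fx=4.8,fy=4.8,interpolation=cv2.INTER_CUBIC))
a=cv2.imread("pics/side0.png")[165:275,190:305];cv2.imwrite("pics/sc.png",cv2.resize(a,None,fx=5.2,fy=5.2,interpolation=cv2.INTER_CUBIC))
E
```

```text
(no output)
```

View pics/tc.png

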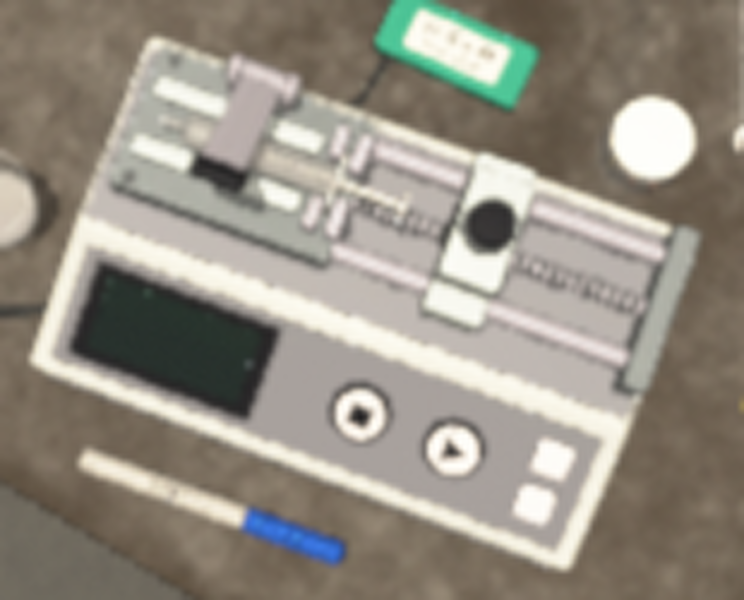

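View pics/sc.png

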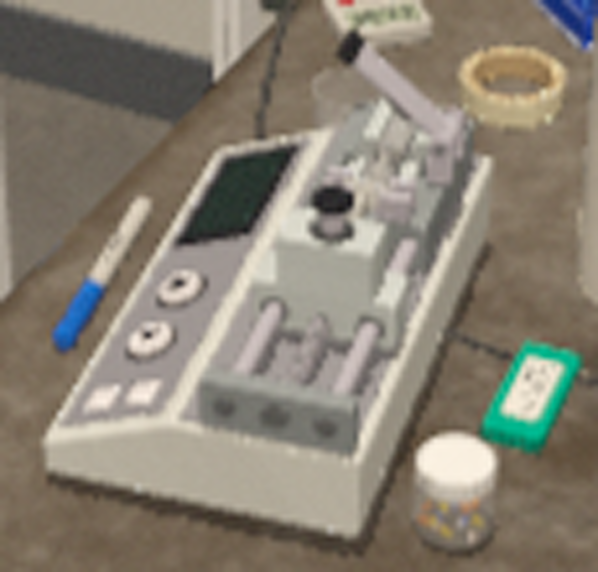

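The crops show the knob at (490,225) in the top crop. The stop and start keys are at (360,413) and (453,450) in the top crop and at (180,287) and (150,338) in the side crop. The clamp is up with its black grip at (350,47) in the side crop. Next I'll fit the pump frame.

```bash
cat > h.py <<'E'
import numpy as np,cv2
C={n:dict(np.load(f"{n}0.npz")) for n in("top","side")}
def ray(n,u,v,c=None):
    c=c or C[n];d=c["pose"][:3,:3]@[(u-c["cx"])/c["fx"],(v-c["cy"])/c["fy"],1];return c["pose"][:3,3],d/np.linalg.norm(d)
def plane(n,p,z):
    o,d=ray(n,*p);return o+d*(z-o[2])/d[2]
def tri(p,q):
    (a,d),(b,e)=ray("top",*p),ray("side",*q)
    s=np.linalg.lstsq(np.c_[d,-e],b-a,rcond=None)[0];A,B=a+d*s[0],b+e*s[1];return (A+B)/2,np.linalg.norm(A-B)
def proj(n,P):
    c=C[n];k=c["pose"][:3,:3].T@(np.asarray(P)-c["pose"][:3,3]);return c["fx"]*k[0]/k[2]+c["cx"],c["fy"]*k[1]/k[2]+c["cy"]
T=lambda x,y:((x+.5)/4.8-.5+220,(y+.5)/4.8-.5+140)
S=lambda x,y:((x+.5)/5.2-.5+190,(y+.5)/5.2-.5+165)
E
python3 - <<'E'
from h import *
np.set_printoptions(precision=4,suppress=True)
pts={"knob":((490,225),(333,199)),"stop":((360,413),(180,287)),"start":((453,450),(150,338)),"grip":((218,168),(350,47)),"FR":((570,568),(47,440)),
"hingeL":((235,62),(430,110)),"hingeR":((295,90),(447,135)),"plateBR":((695,232),(358,405)),"plateFR":((640,392),(200,383)),"blockBackR":((533,175),(388,238)),"blockBackF":((487,293),(275,240))}
for k,(t,s) in pts.items():print(k,*tri(T(*t),S(*s)))
for h in(.02,.03,.04):
    a,b=plane("top",T(35,362),h),plane("top",T(570,568),h);print(h,a,b,np.linalg.norm(a-b),np.arctan2(-(a-b)[0],(a-b)[1]))
a,b=plane("top",T(350,258),.074),plane("top",T(620,358),.074);print("rod",np.arctan2(-(a-b)[0],(a-b)[1]))
a,b=plane("top",T(155,40),.058),plane("top",T(480,150),.058);print("back",a,np.arctan2(-(a-b)[0],(a-b)[1]))
for z in(.144,.143):print("knob",plane("top",T(490,225),z),plane("side",S(333,199),z))
E
```

```text
knob [ 0.525  -0.349   0.1412] 0.0033683066937774684
stop [ 0.4478 -0.2969  0.0485] 0.0010360516916650372
start [ 0.4308 -0.3407  0.0486] 0.0015683588481901635
grip [ 0.5445 -0.2307  0.1586] 0.0011889440703760008
FR [ 0.3765 -0.3974  0.0292] 0.0025991759494014624
hingeL [ 0.5943 -0.2377  0.1223] 0.012318411923837978
hingeR [ 0.5915 -0.2646  0.1212] 0.006905488576658222
plateBR [ 0.5306 -0.449   0.0886] 0.004158589314216882
plateFR [ 0.4558 -0.4226  0.0843] 0.0011511650300304937
blockBackR [ 0.5503 -0.3696  0.1304] 0.0058097693497379714
blockBackF [ 0.4967 -0.35    0.1173] 0.0007370595229282247
0.02 [ 0.4734 -0.1384  0.02  ] [ 0.3751 -0.3989  0.02  ] 0.2783709294005855 -0.3607163099453291
0.03 [ 0.4725 -0.1395  0.03  ] [ 0.3752 -0.3974  0.03  ] 0.27560142622373596 -0.36071630994532916
0.04 [ 0.4716 -0.1406  0.04  ] [ 0.3753 -0.3958  0.04  ] 0.2728319230468864 -0.36071630994532916
rod -0.3567559935073981
back [ 0.6271 -0.198   0.058 ] -0.3339445026180223
knob [ 0.5228 -0.3487  0.144 ] [ 0.5263 -0.3526  0.144 ]
knob [ 0.523  -0.3488  0.143 ] [ 0.5264 -0.3511  0.143 ]
```

The rows are not in the units I measure in: shifts go in shares of 0.8 m and turns go in shares of 120 degrees. I convert before sending: 0.423 m / 0.8 = 0.5288, -0.186 m / 0.8 = -0.2325, 0.761 rad / 2.0944 = 0.3634.

```bash
python3 jog.py '[[[0.05, -0.0225, 0, 0.0573, 0], [0.1063, -0.045, 0, 0.1241, 0], [0.1563, -0.0688, 0, 0.191, 0], [0.2125, -0.0925, 0, 0.2578, 0], [0.2625, -0.1163, 0, 0.3247, 0], [0.3188, -0.14, 0, 0.3634, 0], [0.375, -0.1625, 0, 0.3634, 0], [0.425, -0.1875, 0, 0.3634, 0], [0.4813, -0.21, 0, 0.3634, 0], [0.5288, -0.2325, 0, 0.3634, 0], [0.5288, -0.2325, 0, 0.3634, 0], [0.5288, -0.2325, 0, 0.3634, 0]]]' 5
python3 - <<'E'
from h import *
from bench import r
np.set_printoptions(precision=4,suppress=True)
s=r.read_state();print(s["ee_pos"],s["eef_rot"],s["joint_positions"],s["ft_force"],s["width"])
O=np.array([.514,-.292]);c,q=np.cos(-.36),np.sin(-.36);R=np.array([[c,-q],[q,c]])
for k,t,z in(("disc",(408,205),.1),("discF",(402,222),.0965),("discB",(412,190),.0965),("blockfrontB",(480,155),.122),("blockfrontF",(440,283),.122),("backB",(533,175),.122),("backF",(490,295),.122)):print(k,R.T@(plane("top",T(*t),z)[:2]-O))
for n in("top","side"):
    c=r.camera(n);cv2.imwrite(f"pics/{n}1.png",c["img"][:,:,::-1])
a=cv2.imread("pics/side1.png")[110:260,180:330];b=cv2.imread("pics/top1.png")[120:270,220:370]
cv2.imwrite("pics/c1.png",np.hstack([cv2.resize(i,(400,400),interpolation=cv2.INTER_CUBIC) for i in(a,b)]))
E
```

```text
time: 1.3
ee_pos: [0.561, -0.2382, 0.244]
eef_rot: [0.984, -0.178, -0.0, -0.0]
ft_force: [-0.5, -1.0, -0.7]
width: 0.0027
grip_force: 0.0
[ 0.561  -0.2382  0.244 ] [ 0.984  -0.178  -0.0005 -0.0001] [ 0.5268  0.3114 -0.2504  1.4948  0.0779  1.3462 -1.6583] [-0.5323 -0.9731 -0.6823] 0.002717155336763849
disc [ 0.032  -0.0143]
discF [ 0.0243 -0.0145]
discB [ 0.0399 -0.0137]
blockfrontB [ 0.0607 -0.0363]
blockfrontF [ 0.     -0.0393]
backB [ 0.0604 -0.0614]
backF [ 0.0028 -0.0617]
```

View pics/c1.png

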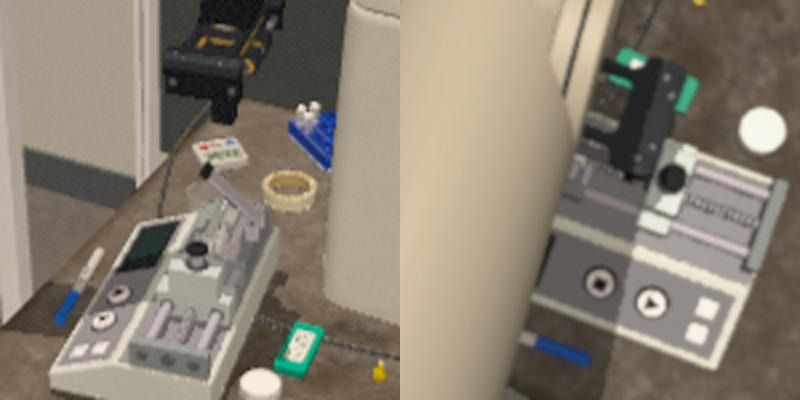

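The side view shows the closed fingers at (225,105) in the crop, hanging above the tipped-up clamp. The clamp is undisturbed, so I'll lower.

Converted, 0.083 m / 0.8 = 0.1038, 0.065 m / 0.8 = 0.0813.

```bash
python3 jog.py '[[[0, 0, 0.0375, 0, 0], [0, 0, 0.0688, 0, 0], [0, 0, 0.0813, 0, 0], [0, 0, 0.09, 0, 0], [0, 0, 0.0975, 0, 0], [0, 0, 0.1038, 0, 0]]]'
python3 jog.py '[[[0, 0, 0.0063, 0, 0], [0, 0, 0.0125, 0, 0], [0, 0, 0.0175, 0, 0], [0, 0, 0.0225, 0, 0]]]'
```

```text
time: 2.0
ee_pos: [0.5612, -0.2397, 0.1623]
eef_rot: [0.984, -0.179, 0.001, 0.0]
ft_force: [-0.2, 1.4, 2.3]
width: 0.0007
grip_force: 0.7
time: 2.4
ee_pos: [0.5608, -0.2391, 0.1433]
eef_rot: [0.984, -0.179, -0.0, 0.0]
ft_force: [-1.4, 0.5, 2.1]
width: 0.0004
grip_force: 0.8
```

Converted, 0.0065 m / 0.8 = 0.0081, 0.005 m / 0.8 = 0.0063.

```bash
python3 jog.py '[[[0, 0, 0.0038, 0, 0], [0, 0, 0.0063, 0, 0], [0, 0, 0.0081, 0, 0], [0, 0, 0.0081, 0, 0]]]'
python3 jog.py '[[[0, 0, 0.0013, 0, 0], [0, 0, 0.0013, 0, 0]]]'
```

```text
time: 2.8
ee_pos: [0.5608, -0.2392, 0.1368]
eef_rot: [0.984, -0.179, -0.0, 0.0]
ft_force: [-0.2, -0.6, -0.1]
width: 0.0003
grip_force: 0.0
time: 3.0
ee_pos: [0.5609, -0.2392, 0.1361]
eef_rot: [0.984, -0.179, 0.0, 0.0]
ft_force: [0.5, -0.8, -0.4]
width: 0.0003
grip_force: 0.0
```

Converted, 0.001 m / 0.8 = 0.0013.

```bash
python3 jog.py '[[[0, 0, 0.0013, 0, 0], [0, 0, 0.0013, 0, 0]]]'; python3 jog.py '[[[0, 0, 0.0013, 0, 0], [0, 0, 0.0013, 0, 0]]]'
```

```text
time: 3.2
ee_pos: [0.5609, -0.2392, 0.1355]
eef_rot: [0.984, -0.179, 0.0, 0.0]
ft_force: [-2.5, 0.9, 4.0]
width: 0.0006
grip_force: 2.2
time: 3.4
ee_pos: [0.5609, -0.2392, 0.1354]
eef_rot: [0.984, -0.179, 0.0, 0.0]
ft_force: [-5.2, 1.4, 11.9]
width: 0.0004
grip_force: 6.0
```

Converted, 0.156 m / 0.8 = 0.195, -0.06 m / 0.8 = -0.075.

```bash
python3 jog.py '[[[0, 0, -0.0375, 0, 0], [0, 0, -0.075, 0, 0], [0.0025, 0.0625, -0.075, 0, 0], [0.0038, 0.125, -0.075, 0, 0], [0.0063, 0.1875, -0.075, 0, 0], [0.0063, 0.195, -0.075, 0, 0], [0.0063, 0.195, -0.075, 0, 0]]]'
python3 - <<'E'
from h import *
from bench import r
for n in("top","side"):
    c=r.camera(n);cv2.imwrite(f"pics/{n}2.png",c["img"][:,:,::-1]);np.savez(f"{n}2.npz",**c)
a=cv2.imread("pics/side2.png")[150:270,190:310];b=cv2.imread("pics/top2.png")[130:250,230:350]
cv2.imwrite("pics/c2.png",np.hstack([cv2.resize(i,(400,400),interpolation=cv2.INTER_CUBIC) for i in(a,b)]))
E
```

```text
time: 4.1
ee_pos: [0.5092, -0.389, 0.1936]
eef_rot: [0.983, -0.181, -0.0, 0.0]
ft_force: [0.4, 0.8, -1.1]
width: 0.0006
grip_force: 0.0
```

View pics/c2.png

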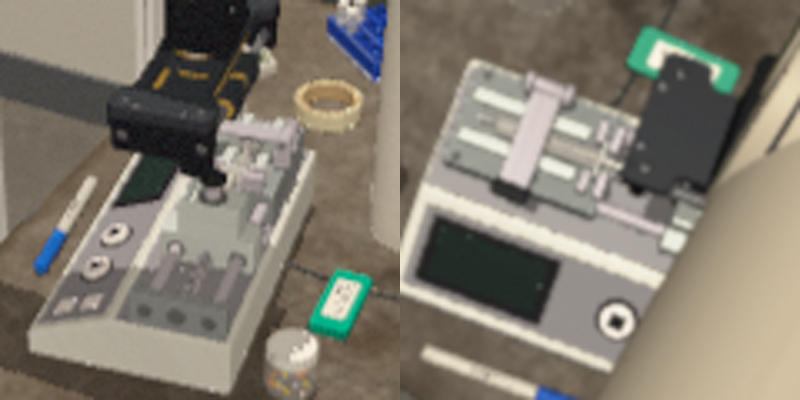

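The clamp is now level, with its strap at (530,140) in the top half and the grip on the near side. Before descending I'll check by projection that the fingertip is behind the block.

```bash
python3 - <<'E'
from h import *
O=np.array([.514,-.292]);c,q=np.cos(-.36),np.sin(-.36);R=np.array([[c,-q],[q,c]])
print("tcp in pump",R.T@(np.array([.5092,-.389])-O))
for P in((.5092,-.389,.172),(.5092,-.389,.124),(.5092,-.389,.105)):
    u,v=proj("side",P);print((u-190)*3.333,(v-150)*3.333)
E
```

```text
tcp in pump [ 0.0296783  -0.09247291]
193.5924982871242 174.46875244924252
193.01002343234356 224.8215274911657
192.78620448886304 244.1698389567961
```

Converted, 0.0675 m / 0.8 = 0.0844, 0.06 m / 0.8 = 0.075.

```bash
python3 jog.py '[[[0, 0, 0.025, 0, 0], [0, 0, 0.0438, 0, 0], [0, 0, 0.05, 0, 0], [0, 0, 0.0563, 0, 0], [0, 0, 0.0625, 0, 0], [0, 0, 0.0688, 0, 0], [0, 0, 0.075, 0, 0], [0, 0, 0.0844, 0, 0], [0, 0, 0.0844, 0, 0]]]'
python3 jog.py '[[[0, -0.005, 0, 0, 0], [0, -0.01, 0, 0, 0], [0, -0.0125, 0, 0, 0], [0, -0.015, 0, 0, 0]]]'
```

```text
time: 5.1
ee_pos: [0.5099, -0.3867, 0.1253]
eef_rot: [0.984, -0.179, -0.001, -0.0]
ft_force: [-0.1, -0.0, -0.8]
width: 0.0006
grip_force: 0.0
time: 5.5
ee_pos: [0.515, -0.3754, 0.1269]
eef_rot: [0.984, -0.179, 0.0, 0.0]
ft_force: [0.8, 0.3, -0.7]
width: 0.0005
grip_force: 0.0
```

Converted, -0.005 m / 0.8 = -0.0063, -0.004 m / 0.8 = -0.005.

```bash
for i in 1 2; do python3 jog.py '[[[0, -0.0025, 0, 0, 0], [0, -0.005, 0, 0, 0], [0, -0.0063, 0, 0, 0]]]'|grep -E "ee|ft"; done
python3 - <<'E'
from h import *
from bench import r
for n in("top","side"):
    c=r.camera(n);cv2.imwrite(f"pics/{n}3.png",c["img"][:,:,::-1])
a=cv2.imread("pics/side3.png")[165:245,215:295];b=cv2.imread("pics/top3.png")[150:230,260:340]
cv2.imwrite("pics/c3.png",np.hstack([cv2.resize(i,(400,400),interpolation=cv2.INTER_CUBIC) for i in(a,b)]))
E
```

```text
ee_pos: [0.5163, -0.3715, 0.1267]
eef_rot: [0.984, -0.179, 0.0, 0.0]
ft_force: [0.0, -3.1, 0.2]
ee_pos: [0.5183, -0.3663, 0.1266]
eef_rot: [0.984, -0.179, 0.0, 0.0]
ft_force: [-0.4, -2.7, 0.0]
```

View pics/c3.png

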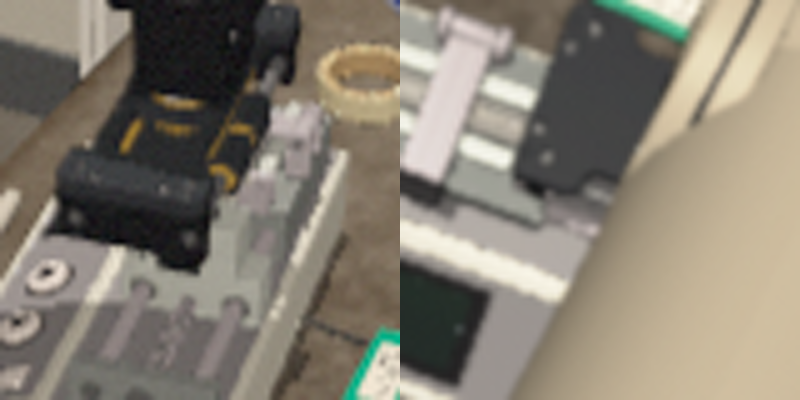

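The side half shows the finger at (185,250) against the back of the block. The 2.7 N force matches the block's drag, so I'll continue in small steps until it rises.

```bash
for i in 1 2; do python3 jog.py '[[[0, -0.0019, 0, 0, 0], [0, -0.0038, 0, 0, 0], [0, -0.0038, 0, 0, 0]]]'|grep -E "ee|ft"; done
```

```text
ee_pos: [0.5194, -0.3632, 0.1266]
eef_rot: [0.984, -0.179, 0.0, -0.0]
ft_force: [-0.1, -2.1, 0.8]
ee_pos: [0.5205, -0.3604, 0.1266]
eef_rot: [0.984, -0.179, 0.0, -0.0]
ft_force: [-0.6, -2.4, 0.9]
```

Converted, -0.0015 m / 0.8 = -0.0019.

```bash
python3 jog.py '[[[0, -0.0019, 0, 0, 0], [0, -0.0019, 0, 0, 0]]]'|grep -E "ee|ft"; python3 jog.py '[[[0, -0.0019, 0, 0, 0], [0, -0.0019, 0, 0, 0]]]'|grep -E "ee|ft"
```

```text
ee_pos: [0.521, -0.3591, 0.1266]
eef_rot: [0.984, -0.179, 0.0, -0.0]
ft_force: [-0.0, -1.9, 1.9]
ee_pos: [0.5215, -0.3577, 0.1266]
eef_rot: [0.984, -0.179, 0.0, -0.0]
ft_force: [-0.0, -1.9, 1.3]
```

Converted, -0.001 m / 0.8 = -0.0013.

```bash
for i in 1 2; do python3 jog.py '[[[0, -0.0013, 0, 0, 0], [0, -0.0013, 0, 0, 0]]]'|grep -E "ee_|ft"; done
```

```text
ee_pos: [0.5219, -0.3568, 0.1266]
ft_force: [0.1, -2.5, 0.8]
ee_pos: [0.5222, -0.3559, 0.1266]
ft_force: [-0.5, -2.9, 1.9]
```

```bash
for i in 1 2; do python3 jog.py '[[[0, -0.0013, 0, 0, 0], [0, -0.0013, 0, 0, 0]]]'|grep -E "ee_|ft"; done
```

```text
ee_pos: [0.5225, -0.355, 0.1266]
ft_force: [-0.1, -3.1, 1.9]
ee_pos: [0.5229, -0.354, 0.1266]
ft_force: [0.1, -2.4, 1.5]
```

No clear force rise yet. I'll retreat and measure the remaining gap.

Converted, 0.24 m / 0.8 = 0.3, -0.06 m / 0.8 = -0.075.

```bash
python3 jog.py '[[[0, 0.0125, 0, 0, 0], [0, 0.0188, -0.0375, 0, 0], [0, 0.025, -0.0875, 0, 0], [0, 0.0875, -0.1125, 0, 0], [0, 0.15, -0.125, 0, 0], [-0.0375, 0.2125, -0.125, 0, 0], [-0.075, 0.2625, -0.125, 0, 0], [-0.125, 0.2875, -0.125, 0, 0], [-0.175, 0.3, -0.125, 0, 0], [-0.175, 0.3, -0.125, 0, 0]]]'
python3 - <<'E'
from h import *
from bench import r
for n in("top","side"):
    c=r.camera(n);cv2.imwrite(f"pics/{n}4.png",c["img"][:,:,::-1])
a=cv2.imread("pics/side4.png")[170:250,215:295];b=cv2.imread("pics/top4.png")[150:230,270:350]
cv2.imwrite("pics/c4.png",np.hstack([cv2.resize(i,(400,400),interpolation=cv2.INTER_CUBIC) for i in(a,b)]))
E
```

```text
time: 9.0
ee_pos: [0.299, -0.5316, 0.2264]
eef_rot: [0.983, -0.184, -0.002, 0.0]
ft_force: [-0.2, -1.2, 0.8]
width: 0.0004
grip_force: 0.0
```

View pics/c4.png

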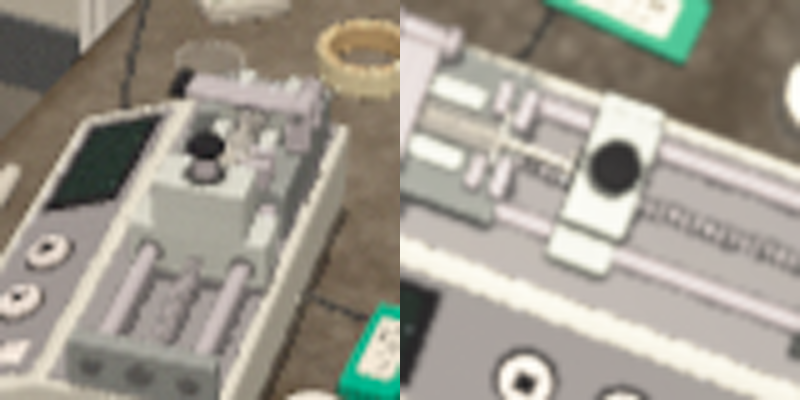

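The top half shows the block right next to the thumb disc, with the knob at (613,167) and the disc near (572,165).

```bash
python3 - <<'E'
from h import *
np.set_printoptions(precision=4,suppress=True)
O=np.array([.514,-.292]);c,q=np.cos(-.36),np.sin(-.36);R=np.array([[c,-q],[q,c]])
f=lambda x,y,z:R.T@(plane("top",((x-400+.5)/5-.5+270,(y+.5)/5-.5+150),z)[:2]-O)
print("knob",f(613,167,.144),"flange joint",f(505,135,.1),"disc",f(574,172,.1),"front",f(600,98,.122),f(563,225,.122),"back",f(663,115,.122),f(628,238,.122))
g=lambda x,y,z:R.T@(plane("top",T(x,y),z)[:2]-O)
print("before knob",g(490,225,.144),"flange",g(343,165,.1))
# centroid of knob in both images
for i in(0,4):
    im=cv2.imread(f"pics/top{i}.png").max(2).astype(int);m=np.zeros_like(im);m[165:205,300:340]=im[165:205,300:340]<70
    n,l,s,ce=cv2.connectedComponentsWithStats(m.astype(np.uint8));k=1+s[1:,4].argmax();print(i,s[k],ce[k],R.T@(plane("top",ce[k],.144)[:2]-O))
E
```

```text
knob [ 0.0282 -0.029 ] flange joint [0.0331 0.0188] disc [ 0.0283 -0.0152] front [ 0.0587 -0.0142] [ 0.0012 -0.0183] back [ 0.0612 -0.042 ] [ 0.0057 -0.0461]
before knob [ 0.0282 -0.0499] flange [0.039  0.0199]
0 [318 183   9   9  62] [321.8548 186.6129] [ 0.0281 -0.0504]
4 [309 179   9   9  60] [312.6    183.0833] [ 0.0283 -0.0299]
```

Converted, -0.236 m / 0.8 = -0.295, -0.23 m / 0.8 = -0.2875.

```bash
python3 jog.py '[[[0.05, -0.0125, 0, 0, 0], [0.1, -0.0375, 0, 0, 0], [0.1375, -0.0875, 0, 0, 0], [0.175, -0.15, 0, 0, 0], [0.175, -0.2125, 0, 0, 0], [0.175, -0.275, 0, 0, 0], [0.175, -0.2813, 0.0375, 0, 0], [0.175, -0.2813, 0.0813, 0, 0], [0.175, -0.2813, 0.1063, 0, 0], [0.175, -0.2813, 0.125, 0, 0], [0.175, -0.2875, 0.125, 0, 0], [0.175, -0.295, 0.125, 0, 0]]]'
python3 jog.py '[[[0, -0.0025, 0, 0, 0], [0, -0.005, 0, 0, 0], [0, -0.005, 0, 0, 0]]]'|grep -E "ee_|ft"
for i in 1 2; do python3 jog.py '[[[0, -0.0006, 0, 0, 0], [0, -0.0013, 0, 0, 0]]]'|grep -E "ee_|ft"; done
```

```text
time: 10.3
ee_pos: [0.5223, -0.3575, 0.1272]
eef_rot: [0.984, -0.179, 0.0, -0.0]
ft_force: [0.2, 0.2, 0.9]
width: 0.0004
grip_force: 0.0
ee_pos: [0.5234, -0.3543, 0.1276]
ft_force: [-0.2, 0.3, -0.4]
ee_pos: [0.5231, -0.3539, 0.127]
ft_force: [0.4, -2.3, 1.9]
ee_pos: [0.5235, -0.3529, 0.1269]
ft_force: [-0.9, -2.5, 2.7]
```

Converted, -0.001 m / 0.8 = -0.0013, -0.0005 m / 0.8 = -0.0006.

```bash
for i in 1 2; do python3 jog.py '[[[0, -0.0006, 0, 0, 0], [0, -0.0013, 0, 0, 0]]]'|grep -E "ee_|ft"; done
```

```text
ee_pos: [0.5239, -0.3516, 0.1267]
ft_force: [-0.7, -2.8, 2.4]
ee_pos: [0.5242, -0.3508, 0.1267]
ft_force: [-0.2, -4.6, 3.8]
```

Converted, -0.0005 m / 0.8 = -0.0006.

```bash
python3 jog.py '[[[0, -0.0006, 0, 0, 0], [0, -0.0006, 0, 0, 0]]]'|grep -E "ee_|ft"; python3 jog.py '[[[0, 0, 0, 0, 0], [0, 0, 0, 0, 0]]]'|grep -E "ee_|ft"
```

```text
ee_pos: [0.5242, -0.3507, 0.1267]
ft_force: [0.1, -5.3, 2.8]
ee_pos: [0.5242, -0.3507, 0.1267]
ft_force: [0.5, -4.6, 2.3]
```

Converted, -0.0005 m / 0.8 = -0.0006.

```bash
python3 jog.py '[[[0, -0.0006, 0, 0, 0], [0, -0.0006, 0, 0, 0]]]'|grep -E "ee_|ft"; python3 jog.py '[[[0, -0.0006, 0, 0, 0], [0, -0.0006, 0, 0, 0]]]'|grep -E "ee_|ft"
```

```text
ee_pos: [0.5242, -0.3507, 0.1267]
ft_force: [-1.0, -5.9, 2.9]
ee_pos: [0.5243, -0.3506, 0.1267]
ft_force: [-1.6, -7.5, 2.6]
```

The block has stopped against the plunger: position holds while force climbs. Next is the knob.

Converted, -0.055 m / 0.8 = -0.0688, -0.045 m / 0.8 = -0.0563.

```bash
python3 jog.py '[[[0, 0.0075, 0, 0, 0], [0, 0.015, 0, 0, 0], [0, 0.015, -0.0375, 0, 0], [0, 0.015, -0.0688, 0, 0], [0, 0.015, -0.0688, 0, 0], [0, -0.0125, -0.0688, 0, 0], [0, -0.03, -0.0688, 0, 0], [0, -0.03, -0.0688, 0, 0], [0, -0.03, -0.0563, 0, 0], [0, -0.03, -0.0525, 0, 0], [0, -0.03, -0.0525, 0, 0]]]'
python3 jog.py '[[[0, 0, 0.0025, 0, 0], [0, 0, 0.0038, 0, 0], [0, 0, 0.0038, 0, 0]]]'|grep -E "ee_|ft"
```

```text
time: 13.3
ee_pos: [0.5322, -0.3272, 0.1672]
eef_rot: [0.984, -0.18, -0.001, -0.0]
ft_force: [0.6, 0.2, 0.3]
width: 0.0004
grip_force: 0.0
ee_pos: [0.5331, -0.3269, 0.1657]
ft_force: [-1.3, -0.3, -0.5]
```

Converted, 0.003 m / 0.8 = 0.0038, 0.0015 m / 0.8 = 0.0019.

```bash
for i in 1 2; do python3 jog.py '[[[0, 0, 0.0019, 0, 0], [0, 0, 0.0038, 0, 0], [0, 0, 0.0038, 0, 0]]]'|grep -E "ee_|ft"; done; python3 jog.py '[[[0, 0, 0.0013, 0, 0], [0, 0, 0.0013, 0, 0]]]'|grep -E "ee_|ft"
```

```text
ee_pos: [0.5332, -0.3268, 0.1625]
ft_force: [-0.7, -0.6, 1.5]
ee_pos: [0.5332, -0.3266, 0.1593]
ft_force: [-0.3, -1.1, 1.1]
ee_pos: [0.5332, -0.3265, 0.1585]
ft_force: [-0.6, -0.5, 2.0]
```

Converted, 0.001 m / 0.8 = 0.0013.

```bash
for i in 1 2; do python3 jog.py '[[[0, 0, 0.0013, 0, 0], [0, 0, 0.0013, 0, 0]]]'|grep -E "ee_|ft"; done
```

```text
ee_pos: [0.5333, -0.3266, 0.1584]
ft_force: [-3.5, -0.2, 8.7]
ee_pos: [0.5334, -0.3266, 0.1583]
ft_force: [-5.6, 2.4, 14.6]
```

The knob bottomed with its top at 136 mm. Next is the start key.

Converted, -0.097 m / 0.8 = -0.1213, -0.08 m / 0.8 = -0.1.

```bash
python3 jog.py '[[[0, 0, -0.0188, 0, 0], [0, 0, -0.0375, 0, 0], [-0.05, 0.025, -0.0375, 0, 0], [-0.1, 0.05, -0.0375, 0, 0], [-0.1213, 0.0613, -0.0375, 0, 0], [-0.1213, 0.0613, -0.0375, 0, 0], [-0.1213, 0.0613, 0.0125, 0, 0], [-0.1213, 0.0613, 0.0625, 0, 0], [-0.1213, 0.0613, 0.0813, 0, 0], [-0.1213, 0.0613, 0.09, 0, 0], [-0.1213, 0.0613, 0.09, 0, 0]]]'
python3 - <<'E'
from h import *
from bench import r
for n in("top","side"):
    c=r.camera(n);cv2.imwrite(f"pics/{n}5.png",c["img"][:,:,::-1])
a=cv2.imread("pics/side5.png")[165:265,195:295];b=cv2.imread("pics/top5.png")[150:250,250:350]
cv2.imwrite("pics/c5.png",np.hstack([cv2.resize(i,(400,400),interpolation=cv2.INTER_CUBIC) for i in(a,b)]))
E
```

```text
time: 15.9
ee_pos: [0.4259, -0.3378, 0.0844]
eef_rot: [0.984, -0.179, -0.0, -0.0]
ft_force: [-0.7, -0.0, -0.4]
width: 0.0005
grip_force: 0.0
```

View pics/c5.png

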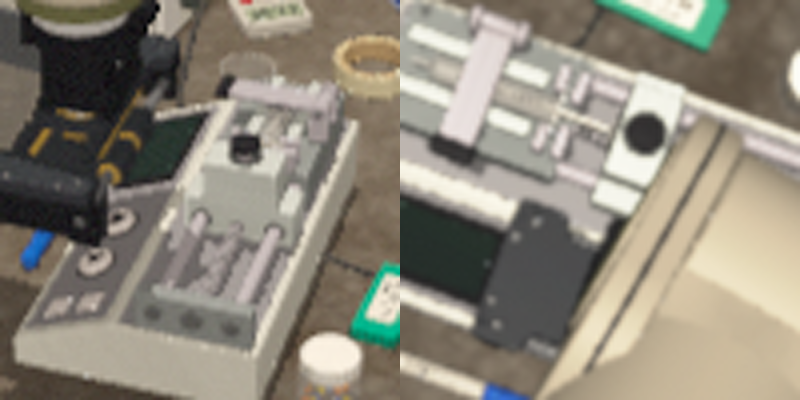

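The knob sits low at (245,148) in the side half and the finger is just above the start key at (95,262). Pressing now.

Converted, 0.011 m / 0.8 = 0.0138, 0.008 m / 0.8 = 0.01.

```bash
python3 jog.py '[[[0, 0, 0.005, 0, 0], [0, 0, 0.01, 0, 0], [0, 0, 0.0138, 0, 0], [0, 0, 0.0138, 0, 0]]]'|grep -E "ee_|ft"
python3 jog.py '[[[0, 0, 0.0019, 0, 0], [0, 0, 0.0019, 0, 0]]]'|grep -E "ee_|ft"
```

```text
ee_pos: [0.425, -0.3382, 0.0733]
ft_force: [-0.5, 1.0, 0.3]
ee_pos: [0.4254, -0.3383, 0.0722]
ft_force: [-0.3, 0.3, 2.1]
```

Converted, 0.001 m / 0.8 = 0.0013.

```bash
for i in 1 2; do python3 jog.py '[[[0, 0, 0.0013, 0, 0], [0, 0, 0.0013, 0, 0]]]'|grep -E "ee_|ft"; done;  python3 jog.py '[[[0, 0, 0.0013, 0, 0], [0, 0, 0.0013, 0, 0]]]'|grep -E "ee_|ft"
```

```text
ee_pos: [0.4256, -0.3384, 0.0713]
ft_force: [-0.2, -0.1, 3.6]
ee_pos: [0.4256, -0.3385, 0.0704]
ft_force: [1.3, 0.8, 4.1]
ee_pos: [0.4257, -0.3385, 0.0696]
ft_force: [1.4, 0.0, 6.8]
```

Converted, 0.0008 m / 0.8 = 0.001.

```bash
for i in 1 2; do python3 jog.py '[[[0, 0, 0.001, 0, 0], [0, 0, 0.001, 0, 0]]]'|grep -E "ee_|ft"; done
```

```text
ee_pos: [0.4259, -0.3386, 0.0693]
ft_force: [-0.9, 0.2, 13.0]
ee_pos: [0.426, -0.3387, 0.0691]
ft_force: [-2.0, 3.0, 18.1]
```

The key bottomed. I'll withdraw and check.

Converted, 0.2 m / 0.8 = 0.25, 0.12 m / 0.8 = 0.15.

```bash
python3 jog.py '[[[0, 0, -0.025, 0, 0], [0, 0, -0.075, 0, 0], [0, 0, -0.125, 0, 0], [0, 0, -0.175, 0, 0], [-0.025, 0.05, -0.1875, 0, 0], [-0.05, 0.1, -0.1875, 0, 0], [-0.075, 0.15, -0.1875, 0, 0], [-0.0875, 0.2, -0.1875, 0, 0], [-0.0875, 0.25, -0.1875, 0, 0], [-0.0875, 0.25, -0.1875, 0, 0]]]'
python3 - <<'E'
from h import *
from bench import r
for n in("top","side"):
    c=r.camera(n);cv2.imwrite(f"pics/{n}6.png",c["img"][:,:,::-1])
a=cv2.imread("pics/side6.png")[165:265,195:295];b=cv2.imread("pics/top6.png")[150:250,250:350]
cv2.imwrite("pics/c6.png",np.hstack([cv2.resize(i,(400,400),interpolation=cv2.INTER_CUBIC) for i in(a,b)]))
O=np.array([.514,-.292]);c,q=np.cos(-.36),np.sin(-.36);R=np.array([[c,-q],[q,c]])
im=b.max(2).astype(int);m=np.zeros_like(im);m[20:50,48:75]=im[20:50,48:75]<70
n,l,s,ce=cv2.connectedComponentsWithStats(m.astype(np.uint8));k=1+s[1:,4].argmax();print(s[k],R.T@(plane("top",ce[k]+[250,150],.136)[:2]-O))
E
```

```text
time: 18.6
ee_pos: [0.2844, -0.5048, 0.2164]
eef_rot: [0.983, -0.183, -0.001, 0.0]
ft_force: [-0.6, 0.5, 0.2]
width: 0.0005
grip_force: 0.0
[57 29  8  9 56] [ 0.02869879 -0.02616718]
```

View pics/c6.png

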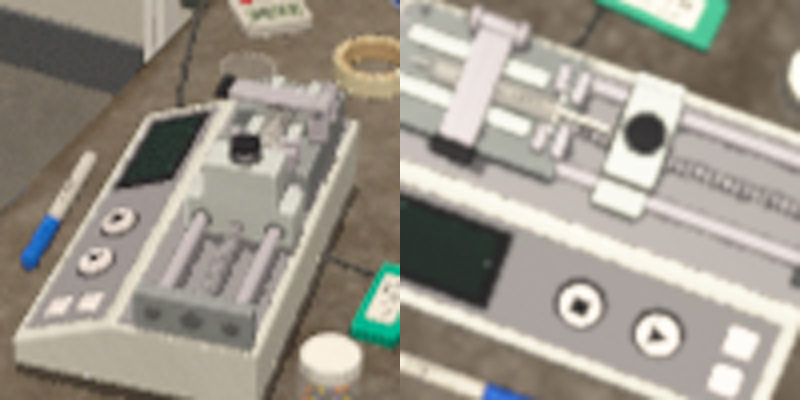

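The final picture shows the clamp level, the block against the plunger (its knob at pump y -26 mm, as pushed), the knob down, both keys out and the surroundings unmoved.

```bash
python3 -c "
from bench import r
print(r.close_job())"
```

```text
the job is handed in; nothing more can be done
None
```

The job is handed in at about 18.7 s with all four steps done in order: clamp down, pusher against the plunger, half-nut knob down, start key tapped; the hand-in returned no verdict.

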